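Set the spring rate of a flat leaf on its setting plate

TASK

The flat leaf spring on the sloping setting plate has come back too soft: pressed at its red mid-span mark with about 6 N, its dial indicator should stand in the green, 4 to 6 mm. Press it there with your closed fingertips as found, about 6 N held for a second, and judge from the reading how far it is out; then slide the bridge under the leaf by its knurled post, away from the clamp, to stiffen it, and press again with the same 6 N for a second to show the needle in the green. Leave the bridge at that setting and the leaf free, never load the leaf with more than 12 N, and do not disturb the things lying about.

Things in the scene. Friction and masses are not known exactly. Their poses are not given: they have to be found in the camera images.
- plate: bare aluminium setting plate, 130 x 200 x 10 mm, on a fixed grey stand, its face sloped 30 deg towards the robot. Origin: middle of its upper face; x up the slope (away from the robot), y along the leaf to the clamp (robot's left), z square out of the face. Dark clamp block at y 60 to 92, x -17 to 17, 43 mm high, holds the leaf's left end; a rail for the bridge runs along y at x -36 mm
- lamp (a point): middle of a lamp bar, 26 mm wide, 100 mm long along plate y, 0.18 m almost straight above the leaf's middle, on a stem from the plate's upper edge (plate x 100, y 12, z 180 mm). A vertical tool strikes it: come square to the plate, along its -z, tilted about 30 deg, the gripper's wide side along the leaf
- dial_centre (a point): centre of the dial indicator's face, which looks out along plate z: 50 mm dia, plate x 0, y -58, z 43 to 67 mm, on a pillar at x 44 mm, 72 mm high. Its plunger rests on the leaf's free end from above. White face, ticks each mm, longer each 5 mm; the red needle points upslope at 0 and turns clockwise 17 deg for each mm; green sector 4 to 6 mm
- indicator (a joint): the dial's reading: how far the leaf's free end is pressed down, in m, 0 to 0.020; up to 0.001 at rest. It is in proportion to the force. As found it is about 9 to 14 mm at 6 N
- leaf: spring-steel leaf, grey strip 16 mm wide (plate x -8 to 8 mm), 130 mm free, along -y from the clamp, its upper face 30 mm above the plate at rest. Origin: on its upper face where it leaves the clamp. How far it sits in the clamp differs by a few mm. Pressed, it bends towards the plate and springs back
- leaf_mark (a point): middle of the red line across the leaf's upper face, mid-span, 65 mm from the clamp: press here (within 8 mm along the leaf), along -z of plate. Moves with the leaf; its y axis points along the leaf to the clamp. Pressed, it sinks by about 0.4 of the dial's reading (2 mm when the dial shows 5)
- bridge (a joint): place of the sliding bridge on its rail, in m: 0 near the clamp to 0.044 towards the free end (along -y of plate). Slides against 2.5 N, stays where left. Further from the clamp is stiffer: at 6 N the reading falls about 0.31 mm for each mm of slide on average from the start to the green
- bridge_post (a point): centre of the top of the bridge's dark knurled post, 17 mm dia, square to the plate, its top 44 mm above the plate; the upper 25 mm stands free above the brass block. It stands 42 mm downslope of the leaf's middle line. Pinch it or push it along the rail
- bridge_roller (a point): point level with the resting leaf's upper face, over the bridge's steel roller, which carries the leaf from below; 42 mm upslope of the post
- screwdriver: small black-handled screwdriver, 132 mm, lying in front of the stand; bystander
- v_block: grey hardened V-block, 50 x 40 mm, 30 mm high, right of the stand; bystander
- brass_plug: turned brass plug, 23 mm dia, 40 mm high, standing left of the stand; bystander

How it is judged:
By the outcome, as a careful person would: the job done as asked, in the order asked, and still so for the second after the job is handed in, with the robot touching nothing.
It also fails if it takes over 54 s, if anything falls off the work surface, if the arm or the gripper's body presses on something with over 40 N, if the wrist force passes 120 N, or if a joint passes its speed limit or range.

ROBOT

A 6-joint arm with a two-finger parallel gripper is mounted at the origin on a cart in front of the work surface, level with it; the furniture and walls round the work are solid. World frame = base frame: x ahead of the robot, y to its left, z up, the work surface at z = 0. Lengths are in m, angles in degrees, forces in N, time in s.
With the tool pointing down it reaches from about 0.4 to 0.825 m from the base axis. Payload 7 kg.
Tool frame: the origin (TCP) lies between the finger pads; the fingertips stand 25 mm ahead of it and the grasp point (between the pads) lies 6 mm ahead of it; z points along the fingers, y is the line along which they close (so a half turn about z gives the same grasp; the last joint's range is limited). The gripper opens to 88 mm and grips with 3 to 60 N. Pads are 19 mm wide; open, the fingers measure 130 mm over their backs; the gripper's body (78 mm by 193 mm) begins 47 mm behind the grasp point.
Start: joints at [91.163, 20.546, 0.682, 0, -70.136, -16.507], TCP at [0.179, 0.651, 0.252] pointing down, gripper open.
Joint ranges: [-176.03, 176.03], [-82.01, 121.73], [-58.28, 71.71], [-173.87, 95.51], [-174.79, -0.11], [-173.66, 173.66]. Speed limits (degrees/s): [136.94, 136.94, 172.46, 180, 180, 180].

INTERFACE

Orientations are given as [roll, pitch, yaw] about the fixed x, y, z axes, in that order (R = Rz(yaw) Ry(pitch) Rx(roll)).
In Python, from plant import status, optics, job gives the robot as it stands. The module is installed in compiled form; this text tells all that it offers.
- The arm moves only by the shell command python3 -m pendant 'ROWS'. ROWS is a JSON list of rows, 1 to 8 of them, each of 5 numbers: dx, dy, dz in m, then a turn about the tool's z in degrees, then the finger opening in m; each row is the pose to reach, as a shift and turn from the pose commanded when the command began, along the tool's axes at that moment; what a row does not reach only later rows make up. A row lasts 1/8 s, in which the tool goes at most 0.0625 m and 10.7 degrees, less where a joint would pass 70% of its speed; a pose out of reach is approached as far as the arm can. The fingers move at their own pace and stop on an object; the grip force is fixed at half the most. Time passes only in rows, so rows that do not move let the fingers close. It prints the time, the measured TCP pose, the force, the opening and the grip force at its end.
- status.get_obs(): the state, without advancing time (a new reading comes with each control period).
- optics.snapshot(name): name is "scene" or "top"; returns a dict with "frame" (400x640x3 uint8, red, green, blue), "z_map" (400x640 float32, m along the optical axis (not along the pixel's ray), 0 where there is no reading), "fovy" (degrees; the focal length in pixels is half the picture's height over the tangent of half this angle, whatever the lens; pixels are square), "cx", "cy" (the principal point, pixels), "R" (3x3) and "t" (3): a world point X has camera coordinates R X + t. Camera axes: x right, y down, z forward; pixel columns grow to the right and rows downward; lengths in m; the calibration is good to about 2 mm. A picture is of the moment at which its call begins.
- job.close_job(): hands the job in; it is judged then, once.
The state is a dict: "clock": time; "joint_pos": joint angles; "qvel": joint speeds; "tau": joint torques, N m; "tool_pos": TCP position; "orientation": TCP orientation; "force": force on the tool from outside, world axes, zero at the start; "moment": the same for the moment, N m; "opening": finger opening in m; "gripper_force": force on a finger pad.
Only numpy, scipy, OpenCV 4.12 (cv2) and the standard library are available. Lean on these libraries where they do the work, as an engineer would, in place of code of your own. Each camera call takes 0.05 s, during which the arm holds its last target. There are 200 camera calls.

## Working session

There is one attempt and no reset: what is moved stays moved. The work goes in short steps, Python scripts to look and compute and a shell command to move; the robot and the scene stay as the last step left them, time stands still between calls to the robot, and variables do not carry over. Pictures are saved under pics/ and viewed, at most 10 in all, crops included, and the job is handed in when it is done.

```bash
mkdir -p pics; python3 - <<'E'
from plant import status, optics
import cv2,numpy as np
print(status.get_obs())
for n in("scene","top"):
    s=optics.snapshot(n); np.savez(f"{n}0.npz",**s)
    cv2.imwrite(f"pics/{n}0.png",s["frame"][:,:,::-1]); print(n,s["fovy"],s["cx"],s["cy"],s["R"],s["t"])
E
```

```text
{'clock': 0.0, 'joint_pos': array([ 9.11636648e+01,  2.05898219e+01,  6.33117889e-01, -2.12713882e-02,
       -7.01354957e+01, -1.65073713e+01]), 'qvel': array([-0.07731531, -0.01604904,  0.00508357,  0.03035437,  0.1260908 ,
       -0.04361918]), 'tau': array([ 1.12222126e-03, -5.82722318e+01,  2.93054867e+01,  6.99725077e+00,
        6.98208998e-03, -1.50906371e-04]), 'tool_pos': array([0.17850301, 0.65049595, 0.25063226]), 'orientation': array([ 1.79905918e+02, -7.02788754e-03, -1.53509447e+01]), 'force': array([-0.95340258, -0.08916815,  0.1646699 ]), 'moment': array([ 0.05640462, -0.00977778,  0.02150796]), 'gripper_force': 0.0, 'opening': 0.087638302678551}
scene 52.374153732820226 323.563925471385 197.15356881771368 [[ 0.72482755 -0.68886724  0.00932466]
 [-0.49664978 -0.53186048 -0.68590337]
 [ 0.47745578  0.49253056 -0.72763289]] [-0.39840617  0.40510032  0.76486278]
top 42.157419098274346 318.13410488969896 198.9632396800614 [[ 0.06834299 -0.99765522 -0.00364693]
 [-0.97093935 -0.06567159 -0.23013914]
 [ 0.22936002  0.01926935 -0.9731509 ]] [0.007721   0.59114463 1.15188626]
```

View pics/scene0.png

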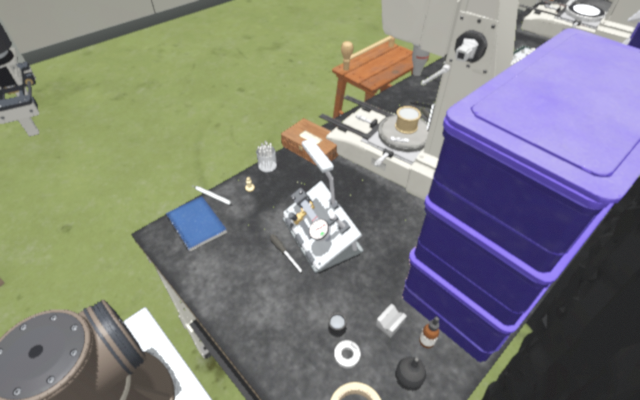

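View pics/top0.png

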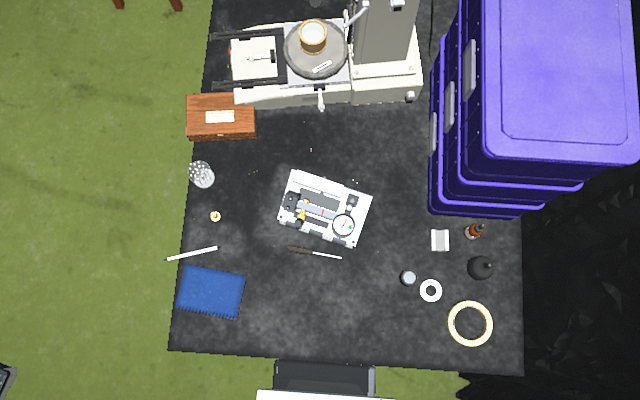

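The scene view shows the plate around (322,225), with the lamp bar at (317,152). In the top view the plate is at (325,208) and the dial at (343,225). I'll zoom in on both.

```bash
python3 - <<'E'
import cv2,numpy as np
t=np.load("top0.npz")["frame"][160:260,265:385,::-1]
s=np.load("scene0.npz")["frame"][125:275,265:385,::-1]
cv2.imwrite("pics/t_crop.png",cv2.resize(t,None,fx=6,fy=6,interpolation=cv2.INTER_CUBIC)[:600])
cv2.imwrite("pics/s_crop.png",cv2.resize(s,None,fx=4,fy=4,interpolation=cv2.INTER_CUBIC))
E
```

```text
(no output)
```

View pics/t_crop.png

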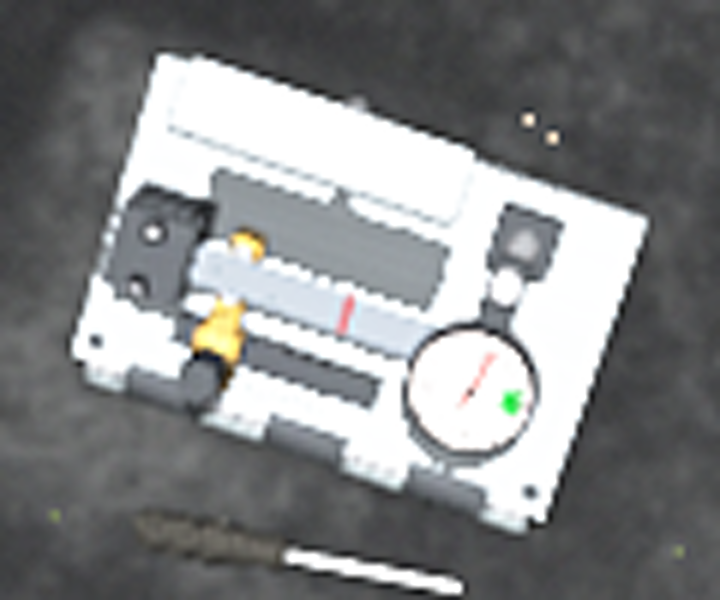

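View pics/s_crop.png

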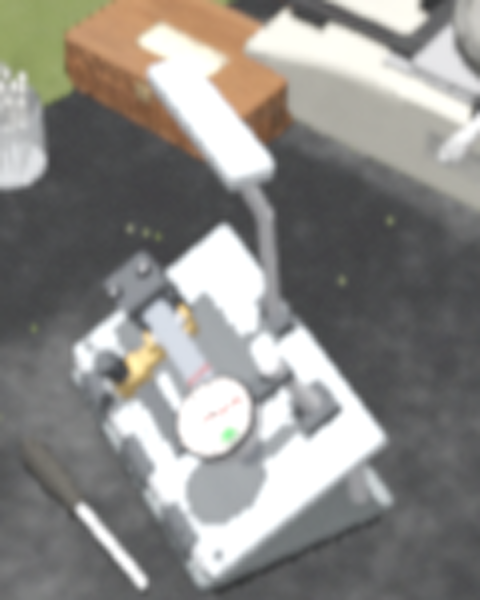

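The crops show these points:

| Feature | Top crop (px) | Scene crop (px) |
|---|---|---|
| Red mark | (346,314) | (200,373) |
| Dial centre | (472,392) | (216,418) |
| Post top | about (205,380) | about (110,362) |

The plate corners are visible in both views. I'll fit the plate pose from these.

```bash
cat > h.py <<'E'
import numpy as np
from scipy.optimize import least_squares
from scipy.spatial.transform import Rotation as Ro
def cam(n): 
    s=np.load(n+"0.npz"); f=200/np.tan(np.radians(s["fovy"]/2)); return s["R"],s["t"],f,np.array([s["cx"],s["cy"]])
C={n:cam(n) for n in("top","scene")}
def proj(n,X):
    R,t,f,c=C[n]; p=X@R.T+t; return p[:,:2]/p[:,2:]*f+c
def Rp(yaw): return (Ro.from_euler('z',yaw,degrees=True)*Ro.from_euler('y',-30,degrees=True)).as_matrix()
def tri(pt,ps):
    A=[];b=[]
    for n,p in(("top",pt),("scene",ps)):
        R,t,f,c=C[n]; d=R.T@np.r_[(np.array(p)-c)/f,1]; d/=np.linalg.norm(d); M=np.eye(3)-np.outer(d,d); A.append(M);b.append(M@(-R.T@t))
    return np.linalg.lstsq(np.vstack(A),np.hstack(b),rcond=None)[0]
T=lambda u,v:((u+.5)/6-.5+265,(v+.5)/6-.5+160)
S=lambda u,v:((u+.5)/4-.5+265,(v+.5)/4-.5+125)
E
python3 - <<'E'
from h import *
P={"ul":(65,100,0),"ur":(65,-100,0),"ll":(-65,100,0),"lr":(-65,-100,0),"dial":(0,-58,67),"mark":(0,-5,30)}
t={"ul":T(158,55),"ur":T(648,217),"ll":T(74,352),"lr":T(545,512),"dial":T(472,392),"mark":T(346,314)}
s={"ul":S(223,226),"ur":S(386,437),"ll":S(73,345),"lr":S(204,582),"dial":S(216,418),"mark":S(200,373)}
k=list(P); X=np.array([P[i] for i in k])/1000
def res(p): 
    W=X@Rp(p[3]).T+p[:3]
    return np.r_[(proj("top",W)-[t[i] for i in k]),(proj("scene",W)-[s[i] for i in k])].ravel()
r=least_squares(res,[.6,0,.08,-15],loss='soft_l1',x_scale=[.01,.01,.01,1]); print(r.x); print(r.fun.reshape(-1,2).round(1).tolist())
R=Rp(r.x[3]); np.save("plate.npy",r.x)
for n,a,b in(("dial",t["dial"],s["dial"]),("mark",t["mark"],s["mark"]),("post",T(205,378),S(110,362)),("ul",t["ul"],s["ul"]),("ur",t["ur"],s["ur"])):
    w=tri(a,b); print(n,w.round(4),(R.T@(w-r.x[:3])*1000).round(1))
# depth check
for n,d in(("top",t["mark"]),("scene",s["mark"])):
    z=np.load(n+"0.npz")["z_map"]; print(n,z[int(round(d[1])),int(round(d[0]))], (C[n][0]@tri(t["mark"],s["mark"])+C[n][1])[2])
E
python3 -m pendant '[[0,0,0,0,0]]'
```

```text
[  0.56979332   0.03501886   0.06096083 -15.54251334]
[[-0.2, 0.3], [-0.5, 0.9], [-0.8, 0.8], [-0.7, 1.5], [-0.5, -0.0], [0.7, 0.5], [0.9, -0.8], [0.3, -0.1], [0.6, 0.8], [2.8, -1.7], [0.2, -0.8], [0.8, 0.8]]
dial [ 0.5216 -0.0127  0.1173] [ -0.9 -58.9  65.6]
mark [0.5541 0.0363 0.0885] [ 0.4 -3.  31.6]
post [0.5277 0.0892 0.075 ] [-40.7  40.9  39.7]
ul [0.6506 0.1169 0.0909] [ 63.4 100.6  -2. ]
ur [ 0.5983 -0.0766  0.093 ] [ 65.7 -99.9  -0.9]
top 1.1976632 1.1935206387930306
scene 0.9919634 0.9828727028157014
clock: 0.22
tool_pos: [0.1786, 0.6507, 0.2511]
orientation: [180.0, -0.0, -15.3]
force: [-0.3, 0.0, 0.6]
opening: 0.082
gripper_force: 0.0
```

The plate fit is good: origin (0.570, 0.035, 0.061), yaw -15.5. The rows have no tilt term, but the tool has to be tilted 30°. I'll check in free space how the arm approaches a pose beyond its reach, since it may give up orientation outward.

```bash
python3 -m pendant '[[0,-0.05,0,0,0],[0,-0.1,0,0,0],[0,-0.15,0,0,0],[0,-0.2,0,0,0],[0,-0.25,0,0,0],[0,-0.25,0,0,0]]'; python3 -c "
from plant import status;o=status.get_obs();print(o['joint_pos'].round(2),o['orientation'],o['tool_pos'])"
```

```text
clock: 0.98
tool_pos: [0.2453, 0.8939, 0.2423]
orientation: [179.5, -0.0, -15.4]
force: [-0.0, 0.3, -1.9]
opening: 0.0229
gripper_force: 0.0
[ 8.657e+01  4.790e+01  4.709e+01 -6.000e-02 -8.967e+01 -1.196e+01] [ 1.79511628e+02 -4.11047596e-02 -1.53840388e+01] [0.24530606 0.89385609 0.24233437]
```

```bash
python3 -m pendant '[[0,-0.05,0,0,0],[0,-0.1,0,0,0],[0,-0.15,0,0,0],[0,-0.2,0,0,0],[0,-0.25,0,0,0],[0,-0.25,0,0,0]]'; python3 -c "
from plant import status;o=status.get_obs();print(o['joint_pos'].round(2),o['orientation'],o['tool_pos'])"
```

```text
clock: 1.72
tool_pos: [0.2719, 0.9915, 0.2095]
orientation: [-176.5, -0.3, -15.4]
force: [-0.0, 0.1, 0.6]
opening: 0.0003
gripper_force: 0.0
[ 85.76  62.03  71.66   0.99 -96.22 -10.96] [-176.46179577   -0.31015898  -15.3500369 ] [0.2718666  0.99145049 0.2094708 ]
```

```bash
python3 -m pendant '[[0,0.05,0,0,0],[0,0.1,0,0,0],[0,0.1,0,0,0]]'; python3 -c "
from plant import status;o=status.get_obs();print(o['joint_pos'].round(2),o['orientation'],o['tool_pos'])"
```

```text
clock: 2.1
tool_pos: [0.2448, 0.8917, 0.2033]
orientation: [-176.6, -0.3, -15.3]
force: [-0.1, 1.3, 1.2]
opening: 0.0006
gripper_force: 0.0
[ 87.03  44.93  35.91   1.08 -77.76 -12.55] [-176.62102742   -0.33920427  -15.33461984] [0.2448105  0.89168233 0.2032559 ]
```

The arm gives up orientation outward at its limit, and the tilt is kept afterwards. I need that tilt towards azimuth -15.5°, so I'll check for free space there.

```bash
python3 - <<'E'
from h import *
Q=[]
for n in C:
    R,t,f,c=C[n]; z=np.load(n+"0.npz")["z_map"]; v,u=np.mgrid[:400,:640]; m=z>0
    p=np.stack([(u-c[0])/f*z,(v-c[1])/f*z,z],-1)[m]; Q.append((p-t)@R)
Q=np.vstack(Q); az=np.degrees(np.arctan2(Q[:,1],Q[:,0])); r=np.hypot(Q[:,0],Q[:,1])
print("az rows; r .3...1.5 step .1; max z")
for a in range(-60,91,10):
    print(a,[ (round(float(Q[k,2].max()),2) if (k:=(abs(az-a)<5)&(r>=b)&(r<b+.1)).any() else None) for b in np.arange(.2,1.5,.1)])
E
```

```text
az rows; r .3...1.5 step .1; max z
-60 [-0.64, 0.01, 0.01, 0.59, 0.58, None, None, None, None, None, None, None, None]
-50 [0.0, 0.01, 0.03, 0.03, 0.56, 0.39, None, None, None, None, None, None, None]
-40 [0.01, 0.01, 0.04, 0.09, 0.51, 0.52, 0.46, None, None, None, None, None, None]
-30 [0.01, 0.01, 0.02, 0.05, 0.52, 0.52, 0.52, 0.52, 0.45, 0.23, None, None, None]
-20 [0.01, 0.01, 0.05, 0.04, 0.52, 0.52, 0.52, 0.52, 0.51, 0.15, 0.14, 0.13, None]
-10 [0.01, 0.01, 0.03, 0.09, 0.09, 0.51, 0.51, 0.53, 0.51, 0.01, 0.01, None, None]
0 [0.01, 0.01, 0.1, 0.28, 0.21, 0.1, 0.51, 0.53, 0.51, 0.01, None, None, None]
10 [0.01, 0.01, 0.02, 0.28, 0.28, 0.01, 0.5, 0.49, 0.17, 0.02, 0.02, 0.01, 0.0]
20 [0.01, 0.01, 0.01, 0.03, 0.01, 0.06, 0.1, 0.1, 0.11, 0.01, 0.0, 0.0, 0.0]
30 [0.01, 0.02, 0.02, 0.02, 0.08, 0.08, 0.06, 0.06, -0.74, -0.73, -0.73, -0.73, -0.73]
40 [0.01, 0.02, 0.02, 0.02, 0.01, None, -0.73, -0.73, -0.73, -0.73, -0.73, -0.73, -0.73]
50 [0.01, 0.01, 0.02, 0.02, None, -0.73, -0.73, -0.73, -0.73, -0.73, -0.73, -0.73, -0.73]
60 [-0.64, 0.01, 0.01, -0.74, -0.73, -0.73, -0.73, -0.73, -0.73, -0.73, -0.73, -0.73, -0.73]
70 [-0.74, -0.73, -0.73, 0.34, 0.46, 0.39, -0.73, -0.73, -0.73, -0.73, -0.73, -0.73, -0.74]
80 [-0.73, -0.73, -0.73, 0.34, 0.37, 0.29, -0.73, -0.73, -0.73, -0.73, -0.73, -0.74, -0.74]
90 [-0.74, -0.74, -0.73, -0.73, -0.73, -0.74, -0.73, -0.73, -0.73, -0.73, -0.74, -0.74, -0.74]
```

There's room above the 0.53 m bins. I'll lift, swing over to about azimuth -22°, and push outward there. That azimuth also cancels the 3.5° of side tilt.

```bash
python3 -m pendant '[[0,0,-0.06,0,0],[0,0,-0.12,0,0],[0,0,-0.18,0,0],[0,0,-0.24,0,0],[0,0,-0.3,0,0],[0,0,-0.36,0,0],[0,0,-0.42,0,0]]' | head -3
python3 -m pendant '[[0.03,0.052,0,0,0],[0.06,0.106,0,0,0],[0.09,0.16,0,0,0],[0.12,0.212,0,0,0],[0.15,0.265,0,0,0],[0.18,0.318,-0.02,0,0],[0.21,0.37,-0.02,0,0],[0.24,0.425,-0.02,0,0]]' | head -3;  python3 -c "
from plant import status;o=status.get_obs();print(o['joint_pos'].round(2),o['orientation'],o['tool_pos'])"
```

```text
clock: 2.98
tool_pos: [0.2223, 0.8178, 0.548]
orientation: [-173.9, -0.6, -15.4]
clock: 3.98
tool_pos: [0.3391, 0.3522, 0.5248]
orientation: [-174.0, -0.6, -15.4]
[ 6.924e+01 -4.280e+00  5.260e+00  7.000e-02 -9.347e+01  5.450e+00] [-173.96001285   -0.6434683   -15.35422072] [0.33911613 0.35220903 0.52476877]
```

```bash
python3 -m pendant '[[0.03,0.05,-0.005,0,0],[0.06,0.1,-0.01,0,0],[0.09,0.15,-0.015,0,0],[0.12,0.2,-0.02,0,0],[0.15,0.25,-0.025,0,0],[0.18,0.3,-0.03,0,0],[0.22,0.35,-0.04,0,0],[0.25,0.4,-0.05,0,0]]' | head -3
python3 -m pendant '[[0.02,0.05,-0.05,0,0],[0.04,0.1,-0.1,0,0],[0.06,0.14,-0.15,0,0],[0.08,0.14,-0.2,0,0]]' | head -3;  python3 -c "
from plant import status;o=status.get_obs();print(o['joint_pos'].round(2),o['orientation'],o['tool_pos'])"
```

```text
clock: 4.97
tool_pos: [0.4731, -0.102, 0.5358]
orientation: [-174.0, -0.7, -15.4]
clock: 5.48
tool_pos: [0.499, -0.2669, 0.7016]
orientation: [-174.1, -0.7, -15.5]
[ -12.36   15.85   55.28   -7.51 -128.17   82.16] [-174.05055298   -0.70122091  -15.52723618] [ 0.49899503 -0.26687035  0.70155207]
```

```bash
python3 -m pendant '[[0.05,0.01,-0.03,0,0],[0.1,0.02,-0.06,0,0],[0.15,0.03,-0.09,0,0],[0.2,0.04,-0.12,0,0],[0.25,0.05,-0.15,0,0],[0.3,0.06,-0.18,0,0]]' | head -3;  cat > st.py <<'E'
from plant import status
from h import *
o=status.get_obs(); R=Ro.from_euler('xyz',o['orientation'],degrees=True).as_matrix(); p=np.load('plate.npy'); A=Rp(p[3])
print(o['joint_pos'].round(1),o['tool_pos'].round(4),'clk',o['clock']); z=R[:,2]
print('tilt',np.degrees(np.arccos(-z[2])).round(2),'az',np.degrees(np.arctan2(z[1],z[0])).round(1),'toolz in plate',(A.T@z).round(3),'tooly in plate',(A.T@R[:,1]).round(3))
print('tip in plate mm',(A.T@(o['tool_pos']+.025*z-p[:3])*1000).round(1),'F plate',(A.T@o['force']).round(2))
E
python3 st.py
```

```text
clock: 6.22
tool_pos: [0.5919, -0.3149, 0.6837]
orientation: [-174.8, -3.0, -15.6]
[ -14.3   27.9   71.6   -6.7 -130.4   84.3] [ 0.5919 -0.3149  0.6837] clk 6.225
tilt 6.0 az 44.1 toolz in plate [-0.452  0.09  -0.888] tooly in plate [-0.042 -0.996 -0.08 ]
tip in plate mm [ 399.7 -328.9  459.5] F plate [-0.36  0.2   0.17]
```

```bash
python3 -m pendant '[[0.1,0.03,-0.05,0,0],[0.2,0.06,-0.1,0,0],[0.3,0.09,-0.15,0,0],[0.4,0.12,-0.2,0,0],[0.4,0.12,-0.2,0,0],[0.4,0.12,-0.2,0,0]]' | head -1; python3 st.py
```

```text
clock: 6.98
[ -16.8   33.2   71.7   -5.2 -123.    88.1] [ 0.657  -0.3699  0.6263] clk 6.975
tilt 6.88 az 22.8 toolz in plate [-0.415  0.074 -0.907] tooly in plate [-0.035 -0.997 -0.065]
tip in plate mm [ 439.1 -364.9  370.7] F plate [-0.4  -0.61 -0.76]
```

```bash
python3 -m pendant '[[0.05,0.02,-0.06,0,0],[0.1,0.03,-0.2,0,0],[0.15,0.05,-0.4,0,0],[0.2,0.07,-0.6,0,0],[0.2,0.07,-0.6,0,0]]' | head -1; python3 st.py
```

```text
clock: 7.6
[ -16.9   27.8   71.7   -4.3 -126.    88.4] [ 0.5942 -0.3577  0.693 ] clk 7.6
tilt 8.56 az 7.2 toolz in plate [-0.376  0.058 -0.925] tooly in plate [-0.029 -0.998 -0.051]
tip in plate mm [ 418.1 -370.4  459.9] F plate [ 0.35  0.03 -0.42]
```

```bash
for i in 1; do python3 -m pendant '[[0.7,0.2,-0.7,0,0],[0.7,0.2,-0.7,0,0],[0.7,0.2,-0.7,0,0],[0.7,0.2,-0.7,0,0]]' | head -1; done; python3 st.py;  python3 -m pendant '[[0.7,0.2,-0.7,0,0],[0.7,0.2,-0.7,0,0]]' | head -1; python3 st.py
```

```text
clock: 8.1
[ -17.3   28.1   71.6   -3.1 -123.4   89.5] [ 0.6046 -0.3721  0.6944] clk 8.1
tilt 10.41 az -2.8 toolz in plate [-0.339  0.04  -0.94 ] tooly in plate [-0.022 -0.999 -0.034]
tip in plate mm [ 431.8 -381.9  453.7] F plate [ 0.67  0.11 -0.77]
clock: 8.35
[ -17.2   27.5   71.7   -1.8 -121.3   90. ] [ 0.6079 -0.3789  0.7077] clk 8.35
tilt 12.99 az -10.4 toolz in plate [-0.293  0.02  -0.956] tooly in plate [-0.017 -1.    -0.016]
tip in plate mm [ 443.9 -388.   462.4] F plate [-1.37 -0.9   0.15]
```

```bash
python3 -m pendant '[[0.7,0.2,-0.7,0,0],[0.7,0.2,-0.7,0,0]]' | head -1; python3 st.py;  python3 -m pendant '[[0,-0.06,0,0,0],[0,-0.12,0,0,0],[0,-0.16,0,0,0],[0,-0.16,0,0,0]]' | head -1; python3 -m pendant '[[0.7,0,-0.7,0,0],[0.7,0,-0.7,0,0]]' | head -1;python3 st.py
```

```text
clock: 8.6
[ -16.9   26.7   71.7   -0.5 -119.4   90.4] [ 0.6094 -0.3833  0.7222] clk 8.6
tilt 15.54 az -15.3 toolz in plate [-0.25   0.001 -0.968] tooly in plate [-0.011 -1.     0.002]
tip in plate mm [ 454.5 -392.4  473.3] F plate [-1.1  -0.36 -0.95]
clock: 9.1
clock: 9.35
[  -0.7   25.6   71.5    5.6 -118.9   77.9] [ 0.6681 -0.2291  0.7508] clk 9.35
tilt 17.52 az -17.3 toolz in plate [-0.216 -0.009 -0.976] tooly in plate [-0.009 -1.     0.011]
tip in plate mm [ 482.8 -228.3  490.2] F plate [ 0.2   0.36 -1.01]
```

```bash
python3 -m pendant '[[0.6,-0.1,-0.7,0,0],[0.6,-0.1,-0.7,0,0]]' | head -1; python3 st.py;  python3 -m pendant '[[0.6,-0.1,-0.7,0,0],[0.6,-0.1,-0.7,0,0]]' | head -1; python3 st.py
```

```text
clock: 9.6
[   2.1   23.7   71.7    8.  -117.9   76.5] [ 0.6592 -0.2093  0.7827] clk 9.6
tilt 21.05 az -18.0 toolz in plate [-0.156 -0.015 -0.988] tooly in plate [-0.01  -1.     0.017]
tip in plate mm [ 488.3 -211.8  524.6] F plate [-0.51 -0.28  0.82]
clock: 9.85
[   5.1   22.3   71.7   10.5 -117.1   75.2] [ 0.6524 -0.1893  0.8074] clk 9.85
tilt 23.78 az -18.8 toolz in plate [-0.109 -0.023 -0.994] tooly in plate [-0.007 -1.     0.024]
tip in plate mm [ 491.5 -194.6  551.8] F plate [ 0.04 -0.92  0.02]
```

```bash
python3 -m pendant '[[0.6,-0.05,-0.7,0,0],[0.6,-0.05,-0.7,0,0]]' | head -1; python3 st.py
```

```text
clock: 10.1
[   7.5   20.8   71.7   13.1 -116.3   74.4] [ 0.6411 -0.176   0.8327] clk 10.1
tilt 26.54 az -19.5 toolz in plate [-0.061 -0.031 -0.998] tooly in plate [-0.007 -0.999  0.031]
tip in plate mm [ 492.8 -184.9  580.8] F plate [-0.05  0.94 -0.58]
```

```bash
python3 -m pendant '[[0,-0.06,0.01,0,0],[0,-0.12,0.02,0,0],[0,-0.18,0.03,0,0],[0,-0.24,0.04,0,0],[0,-0.3,0.05,0,0]]' | head -1; python3 st.py;  python3 -m pendant '[[0.6,-0.3,-0.7,0,0],[0.6,-0.3,-0.7,0,0]]' | head -1; python3 st.py
```

```text
clock: 10.72
[  31.5   29.6   71.6   22.2 -113.    54.4] [0.7468 0.1053 0.7704] clk 10.725
tilt 26.55 az -19.7 toolz in plate [-0.061 -0.032 -0.998] tooly in plate [-0.005 -0.999  0.032]
tip in plate mm [484.6 114.3 513.6] F plate [-0.16 -0.13 -0.2 ]
clock: 10.98
[  34.3   28.    71.7   24.9 -112.4   53.5] [0.7284 0.1196 0.8019] clk 10.975
tilt 29.62 az -17.6 toolz in plate [-0.007 -0.018 -1.   ] tooly in plate [-0.007 -1.     0.018]
tip in plate mm [483.  123.5 551.6] F plate [-0.32 -1.08  0.4 ]
```

Tilt achieved: the tool is within 1° of square to the plate. Now I'll cross over the plate and descend to stand-off.

```bash
python3 -m pendant '[[-0.06,0.0155,0,0,0],[-0.12,0.031,0,0,0],[-0.18,0.0465,0,0,0],[-0.24,0.062,0,0,0],[-0.3,0.078,0,0,0],[-0.36,0.093,0,0,0],[-0.42,0.11,0,0,0],[-0.48,0.126,0,0,0]]' | head -1; python3 st.py;  python3 -m pendant '[[0,0,0.06,0,0],[0,0,0.12,0,0],[0,0,0.18,0,0],[0,0,0.24,0,0]]' | head -1; python3 st.py
```

```text
clock: 11.98
[  84.7  -26.   -17.    29.6 -103.7   -5.2] [0.3481 0.1121 0.5981] clk 11.975
tilt 29.36 az -17.2 toolz in plate [-0.011 -0.015 -1.   ] tooly in plate [-0.013 -1.     0.015]
tip in plate mm [ 65.4  14.4 557.3] F plate [-1.6   0.8   0.68]
clock: 12.48
[ 54.1 -18.4 -39.5  31.7 -62.5   6.2] [0.4617 0.0793 0.3897] clk 12.475
tilt 29.51 az -17.0 toolz in plate [-0.009 -0.013 -1.   ] tooly in plate [-0.01  -1.     0.013]
tip in plate mm [ 63.7  13.4 317.7] F plate [0.79 2.26 0.  ]
```

```bash
python3 -m pendant '[[-0.04,0.01,0,0,0],[-0.062,0.016,0,0,0],[-0.062,0.016,0,0,0]]' | head -1; python3 st.py;  python3 -m pendant '[[0,0,0.06,0,0],[0,0,0.12,0,0],[0,0,0.18,0,0],[0,0,0.235,0,0],[0,0,0.235,0,0],[0,0,0.235,0,0]]' | head -1; python3 st.py
```

```text
clock: 12.85
[ 65.4 -24.6 -46.5  31.8 -67.5  -4. ] [0.4042 0.0786 0.3596] clk 12.85
tilt 29.42 az -17.2 toolz in plate [-0.01  -0.014 -1.   ] tooly in plate [-0.009 -1.     0.014]
tip in plate mm [  0.8  -2.7 319.2] F plate [-0.48 -0.11  1.02]
clock: 13.6
[ 30.5  -0.3 -58.1  57.3 -24.5  -8.5] [0.5325 0.0503 0.1799] clk 13.6
tilt 27.19 az -19.3 toolz in plate [-0.05  -0.03  -0.998] tooly in plate [-0.008 -0.999  0.031]
tip in plate mm [23.6  4.  98.1] F plate [-0.57  0.12  0.52]
```

The elbow (j3) has hit its inner limit, so the tilt is drifting. I'll fit a kinematic model to the logged states and look for other arm configurations that reach the press pose.

```bash
cat > kin.py <<'E'
from h import *
D=[([91.163,20.59,.633,-.02,-70.135,-16.507],[.1785,.6505,.2506],[179.9,0,-15.35]),
([86.57,47.9,47.09,-.06,-89.67,-11.96],[.2453,.8939,.2423],[179.51,-.04,-15.38]),
([85.76,62.03,71.66,.99,-96.22,-10.96],[.2719,.9915,.2095],[-176.46,-.31,-15.35]),
([87.03,44.93,35.91,1.08,-77.76,-12.55],[.2448,.8917,.2033],[-176.62,-.34,-15.33]),
([69.24,-4.28,5.26,.07,-93.47,5.45],[.3391,.3522,.5248],[-173.96,-.64,-15.35]),
([-12.36,15.85,55.28,-7.51,-128.17,82.16],[.499,-.2669,.7016],[-174.05,-.70,-15.53])]
Z=[([-14.3,27.9,71.6,-6.7,-130.4,84.3],[.5919,-.3149,.6837]),([-16.9,26.7,71.7,-.5,-119.4,90.4],[.6094,-.3833,.7222]),
([7.5,20.8,71.7,13.1,-116.3,74.4],[.6411,-.176,.8327]),([34.3,28,71.7,24.9,-112.4,53.5],[.7284,.1196,.8019]),
([84.7,-26,-17,29.6,-103.7,-5.2],[.3481,.1121,.5981]),([65.4,-24.6,-46.5,31.8,-67.5,-4],[.4042,.0786,.3596]),
([30.5,-.3,-58.1,57.3,-24.5,-8.5],[.5325,.0503,.1799])]
J=[np.array(d[0]) for d in D+Z]; X=[np.array(d[1]) for d in D+Z]
E=lambda a,t:Ro.from_euler(a,t,degrees=True).as_matrix()
def fk(j,p):  # arm along x at zero; Ry(-a) raises
    h,a1,L2,a3,L3,s,w,d,sg=p
    R1=E('z',j[0]); o=R1@[a1,s,h]; R2=R1@E('y',j[1]); o=o+R2@[0,0,L2]
    R3=R2@E('y',-j[2]); o=o+R3@[L3,0,a3]; R4=R3@E('x',sg*j[3]); o=o+R4@[0,w,0]
    R5=R4@E('y',-j[4]); return o+R5@[d,0,0],R5[:,0]
def fit(sg):
    f=lambda q:np.concatenate([fk(j,[*q,sg])[0]-x for j,x in zip(J,X)])
    r=min((least_squares(f,[.3,0,.5,0,.5,*sw,.25],max_nfev=300) for sw in((-.19,0),(0,-.19),(.19,0),(0,.19))),key=lambda r:r.cost); return r
if __name__=="__main__":
    for sg in(1,-1):
        r=fit(sg); print(sg,r.cost,r.x.round(4),abs(r.fun).max())
    sg=min((1,-1),key=lambda s:fit(s).cost); P=[*fit(sg).x,sg]; np.save("kin.npy",P)
    p=np.load("plate.npy"); A=Rp(p[3]); lo=np.array([-176.03,-82.01,-58.28,-173.87,-174.79]);hi=np.array([176.03,121.73,71.71,95.51,-.11])
    rng=np.random.default_rng(0)
    for name,loc in(("mark",(0,-3,30)),("mark+100",(0,-3,130))):
      for tx in (0,-.1,-.2,.1):
        zz=np.array([tx,0,-1]);zz/=np.linalg.norm(zz); zt=A@zz
        T_=p[:3]+A@(np.array(loc)/1000)-.025*zt; S=set()
        for _ in range(60):
            r=least_squares(lambda q:np.r_[(fk(q,P)[0]-T_)*10,fk(q,P)[1]-zt],rng.uniform(lo,hi),bounds=(lo,hi),max_nfev=60)
            if r.cost<1e-7: S.add(tuple(r.x.round(0)))
        print(name,tx,S)
E
python3 kin.py
```

```text
1 0.035155203432896805 [-0.1366  0.0434  0.6128 -0.0428  0.4482 -0.4579  0.2516 -0.0226] 0.12371056922795051
-1 9.30683804633734e-07 [ 1.989e-01  1.000e-04  6.015e-01 -1.000e-04  4.636e-01 -0.000e+00
 -1.918e-01  3.529e-01] 0.0007307667537761464Traceback (most recent call last):
  File "kin.py", line 30, in <module>
    zz=np.array([tx,0,-1]);zz/=np.linalg.norm(zz); zt=A@zz
                           ^^^^^^^^^^^^^^^^^^^^^^
numpy._core._exceptions._UFuncOutputCastingError: Cannot cast ufunc 'divide' output from dtype('float64') to dtype('int64') with casting rule 'same_kind'
```

```bash
sed -i 's/zz=np.array(\[tx,0,-1\])/zz=np.array([tx,0,-1.])/' kin.py; python3 kin.py | tail -8
```

```text
mark 0 set()
mark -0.1 set()
mark -0.2 {(np.float64(27.0), np.float64(8.0), np.float64(-54.0), np.float64(43.0), np.float64(-19.0))}
mark 0.1 set()
mark+100 0 set()
mark+100 -0.1 {(np.float64(38.0), np.float64(-5.0), np.float64(-56.0), np.float64(40.0), np.float64(-31.0))}
mark+100 -0.2 {(np.float64(38.0), np.float64(-3.0), np.float64(-48.0), np.float64(26.0), np.float64(-36.0))}
mark+100 0.1 set()
```

```bash
cat > feas.py <<'E'
from kin import *
P=np.load("kin.npy"); p=np.load("plate.npy"); A=Rp(p[3]); lo=np.array([-176.03,-82.01,-58.28,-173.87,-174.79])+.5;hi=np.array([176.03,121.73,71.71,95.51,-.11])-.5
rng=np.random.default_rng(1)
def ik(loc,tx,ty,n=6):
    zz=np.array([tx,ty,-1.]);zz/=np.linalg.norm(zz); zt=A@zz
    T_=p[:3]+A@(np.array(loc)/1000)-.025*zt
    for k in range(n):
        q0=np.array([28.,8,-53,45,-20]) if k==0 else rng.uniform(lo,hi)
        r=least_squares(lambda q:np.r_[(fk(q,P)[0]-T_)*10,fk(q,P)[1]-zt],np.clip(q0,lo,hi),bounds=(lo,hi),max_nfev=80)
        if r.cost<1e-7: return r.x
if __name__=="__main__":
  for loc in((0,-3,26),(-42,30,40)):
    for tx in(0,-.05,-.1,-.15,-.2,-.25): print(loc,tx,{ty:(None if (q:=ik(loc,tx,ty)) is None else q.round(0).tolist()) for ty in(-.3,-.2,-.1,0,.1,.2)})
E
python3 feas.py
```

```text
(0, -3, 26) 0 {-0.3: None, -0.2: None, -0.1: None, 0: None, 0.1: None, 0.2: None}
(0, -3, 26) -0.05 {-0.3: [32.0, 13.0, -57.0, 68.0, -34.0], -0.2: None, -0.1: None, 0: None, 0.1: None, 0.2: None}
(0, -3, 26) -0.1 {-0.3: [34.0, 14.0, -55.0, 59.0, -34.0], -0.2: [29.0, 11.0, -58.0, 67.0, -27.0], -0.1: None, 0: None, 0.1: None, 0.2: None}
(0, -3, 26) -0.15 {-0.3: [35.0, 14.0, -51.0, 51.0, -36.0], -0.2: [31.0, 12.0, -54.0, 55.0, -29.0], -0.1: [26.0, 9.0, -57.0, 60.0, -21.0], 0: None, 0.1: None, 0.2: None}
(0, -3, 26) -0.2 {-0.3: [36.0, 15.0, -48.0, 44.0, -37.0], -0.2: [33.0, 13.0, -50.0, 45.0, -31.0], -0.1: [30.0, 10.0, -52.0, 45.0, -25.0], 0: [27.0, 9.0, -54.0, 44.0, -18.0], 0.1: [25.0, 8.0, -54.0, 38.0, -12.0], 0.2: [25.0, 8.0, -49.0, 17.0, -12.0]}
(0, -3, 26) -0.25 {-0.3: [36.0, 16.0, -45.0, 37.0, -39.0], -0.2: [34.0, 13.0, -46.0, 36.0, -34.0], -0.1: [31.0, 11.0, -48.0, 34.0, -28.0], 0: [29.0, 10.0, -48.0, 30.0, -23.0], 0.1: [27.0, 9.0, -47.0, 20.0, -20.0], 0.2: [25.0, 9.0, -43.0, 5.0, -19.0]}
(-42, 30, 40) 0 {-0.3: None, -0.2: None, -0.1: None, 0: None, 0.1: None, 0.2: None}
(-42, 30, 40) -0.05 {-0.3: None, -0.2: None, -0.1: None, 0: None, 0.1: None, 0.2: None}
(-42, 30, 40) -0.1 {-0.3: [42.0, 14.0, -56.0, 55.0, -36.0], -0.2: None, -0.1: None, 0: None, 0.1: None, 0.2: None}
(-42, 30, 40) -0.15 {-0.3: [43.0, 14.0, -53.0, 48.0, -37.0], -0.2: [39.0, 11.0, -56.0, 53.0, -30.0], -0.1: None, 0: None, 0.1: None, 0.2: None}
(-42, 30, 40) -0.2 {-0.3: [43.0, 15.0, -50.0, 41.0, -38.0], -0.2: [40.0, 12.0, -53.0, 44.0, -32.0], -0.1: [37.0, 10.0, -56.0, 47.0, -25.0], 0: None, 0.1: None, 0.2: None}
(-42, 30, 40) -0.25 {-0.3: [43.0, 15.0, -46.0, 35.0, -40.0], -0.2: [41.0, 13.0, -49.0, 36.0, -34.0], -0.1: [38.0, 10.0, -51.0, 36.0, -28.0], 0: [35.0, 9.0, -53.0, 35.0, -22.0], 0.1: [33.0, 7.0, -54.0, 30.0, -16.0], 0.2: [32.0, 7.0, -52.0, 18.0, -13.0]}
```

The model fits to under 1 mm. At the mark the arm only reaches with about 18–20° of tilt, i.e. 11° off square, and that still clears the lamp by about 18 mm. I'll let the arm relax its tilt while I bring it to stand-off.

```bash
python3 -m pendant '[[-0.03,0.007,0.02,0,0],[-0.03,0.007,0.03,0,0]]' | head -1; python3 st.py; python3 -m pendant '[[-0.02,0.003,0.02,0,0],[-0.02,0.003,0.02,0,0]]' | head -1; python3 st.py
```

```text
clock: 13.85
[ 30.4   1.7 -58.2  56.9 -23.4  -8.5] [0.5314 0.0538 0.1607] clk 13.85
tilt 25.45 az -20.3 toolz in plate [-0.081 -0.036 -0.996] tooly in plate [-0.005 -0.999  0.036]
tip in plate mm [11.5  6.9 82.5] F plate [ 0.41 -0.05  0.4 ]
clock: 14.1
[ 30.2   3.5 -58.2  56.6 -22.8  -8.8] [0.53   0.0547 0.1445] clk 14.1
tilt 24.08 az -22.1 toolz in plate [-0.105 -0.047 -0.993] tooly in plate [-0.005 -0.999  0.047]
tip in plate mm [ 1.4  7.1 69.3] F plate [ 0.13 -0.9   0.08]
```

```bash
python3 -m pendant '[[-0.05,-0.06,0,0,0],[-0.05,-0.06,0,0,0]]' | head -1; python3 st.py; python3 -m pendant '[[-0.06,-0.04,0.03,0,0],[-0.06,-0.04,0.03,0,0]]' | head -1; python3 st.py
```

```text
clock: 14.35
[ 40.9   5.6 -58.2  55.7 -25.8 -18.4] [0.508  0.1294 0.1282] clk 14.35
tilt 23.63 az -22.7 toolz in plate [-0.114 -0.05  -0.992] tooly in plate [-0.003 -0.999  0.051]
tip in plate mm [-42.7  73.1  75.8] F plate [-0.41 -0.88 -0.  ]
clock: 14.6
[ 47.   10.8 -58.2  58.2 -25.4 -28.1] [0.4891 0.1879 0.0888] clk 14.6
tilt 22.42 az -25.8 toolz in plate [-0.137 -0.068 -0.988] tooly in plate [ 0.    -0.998  0.069]
tip in plate mm [-92.3 124.   58.8] F plate [-0.68 -0.22 -0.46]
```

I need a bit of +y lean and less x lean. Pushing outward on the free left side, where I started, gives +y. I'll write a helper that works out the shifts.

```bash
cat > to.py <<'E'
import sys
from plant import status
from h import *
# usage: to.py w x y z (world TCP) | p x y z (tip, plate mm)
o=status.get_obs(); R=Ro.from_euler('xyz',o['orientation'],degrees=True).as_matrix(); p=np.load('plate.npy'); A=Rp(p[3])
v=np.array(sys.argv[2:5],float)
g=v if sys.argv[1]=='w' else p[:3]+A@(v/1000)-.025*R[:,2]
print('delta tool',(R.T@(g-o['tool_pos'])).round(4))
E
python3 to.py w .45 .25 .3;python3 to.py w .22 .95 .3;python3 to.py w .25 1.2 .3
```

```text
delta tool [ 0.0288 -0.0348 -0.219 ]
delta tool [-0.3559 -0.6321 -0.4142]
delta tool [-0.3935 -0.8791 -0.4455]
```

```bash
python3 -m pendant '[[0.01,-0.01,-0.06,0,0],[0.02,-0.02,-0.12,0,0],[0.03,-0.035,-0.18,0,0],[-0.01,-0.07,-0.22,0,0],[-0.04,-0.12,-0.235,0,0],[-0.07,-0.17,-0.25,0,0],[-0.1,-0.22,-0.265,0,0],[-0.13,-0.27,-0.28,0,0]]' | head -1; python3 st.py;python3 to.py w .22 .95 .3;python3 to.py w .25 1.2 .4
```

```text
clock: 15.6
[ 84.2  16.  -13.8  22.5 -69.7 -20.8] [0.3589 0.5245 0.2839] clk 15.6
tilt 22.42 az -25.8 toolz in plate [-0.137 -0.068 -0.988] tooly in plate [-0.003 -0.998  0.069]
tip in plate mm [-181.5  413.3  335.6] F plate [0.73 0.62 1.58]
delta tool [-0.228  -0.3618 -0.1332]
delta tool [-0.2285 -0.6029 -0.2569]
```

```bash
python3 -m pendant '[[-0.03,-0.05,-0.02,0,0],[-0.06,-0.1,-0.04,0,0],[-0.09,-0.15,-0.06,0,0],[-0.12,-0.2,-0.08,0,0],[-0.15,-0.25,-0.1,0,0],[-0.18,-0.3,-0.12,0,0],[-0.21,-0.35,-0.14,0,0],[-0.22,-0.41,-0.16,0,0]]' | head -1; python3 st.py; python3 -m pendant '[[-0.05,-0.4,-0.2,0,0],[-0.05,-0.4,-0.2,0,0]]' | head -1; python3 st.py; python3 -m pendant '[[-0.05,-0.4,-0.2,0,0],[-0.05,-0.4,-0.2,0,0]]' | head -1; python3 st.py;
```

```text
clock: 16.6
[  94.3   61.9   71.7   21.5 -108.6  -15.5] [0.2315 0.9377 0.3039] clk 16.6
tilt 22.59 az -21.0 toolz in plate [-0.131 -0.037 -0.991] tooly in plate [-0.005 -0.999  0.038]
tip in plate mm [-373.6  778.1  469.5] F plate [40.79 70.15 53.8 ]
clock: 16.85
[  95.1   62.    71.6   22.4 -105.7  -16. ] [0.2228 0.9579 0.3057] clk 16.85
tilt 22.68 az -12.6 toolz in plate [-0.128  0.02  -0.992] tooly in plate [-0.013 -1.    -0.018]
tip in plate mm [-384.4  796.6  478. ] F plate [ 0.43 -1.67  0.13]
clock: 17.1
[  96.    61.6   71.7   23.5 -103.1  -16.6] [0.2127 0.9763 0.3166] clk 17.1
tilt 23.25 az -3.8 toolz in plate [-0.125  0.08  -0.989] tooly in plate [-0.023 -0.997 -0.078]
tip in plate mm [-391.7  813.2  494.8] F plate [ 0.13 -0.26 -0.26]
```

```bash
python3 to.py p -30 0 150
```

```text
delta tool [0.4131 0.829  0.2304]
```

```bash
python3 -m pendant '[[0.025,0.05,0.012,0,0],[0.05,0.1,0.024,0,0],[0.075,0.15,0.036,0,0],[0.1,0.2,0.05,0,0],[0.125,0.25,0.065,0,0],[0.15,0.3,0.08,0,0],[0.175,0.35,0.095,0,0],[0.2,0.4,0.11,0,0]]' | head -1;  python3 st.py;python3 to.py p -30 0 150
```

```text
clock: 18.1
[ 88.1  13.4 -21.9  27.5 -58.7 -28.8] [0.3281 0.5531 0.2644] clk 18.1
tilt 23.24 az -3.9 toolz in plate [-0.125  0.079 -0.989] tooly in plate [-0.023 -0.997 -0.077]
tip in plate mm [-223.3  436.4  337.4] F plate [1.29 0.21 0.71]
delta tool [0.2212 0.4449 0.1266]
```

```bash
python3 -m pendant '[[0.025,0.05,0.012,0,0],[0.05,0.1,0.024,0,0],[0.075,0.15,0.036,0,0],[0.1,0.2,0.05,0,0],[0.125,0.25,0.065,0,0],[0.15,0.3,0.08,0,0],[0.175,0.35,0.095,0,0],[0.195,0.39,0.11,0,0]]' | head -1;  python3 st.py;python3 to.py p -8 -3 55
```

```text
clock: 19.1
[ 51.7 -10.2 -56.1  34.4 -35.4  -3.9] [0.4464 0.1231 0.2097] clk 19.1
tilt 23.4 az -3.9 toolz in plate [-0.122  0.08  -0.989] tooly in plate [-0.023 -0.997 -0.078]
tip in plate mm [-52.1  53.8 175.3] F plate [0.2  0.55 0.09]
delta tool [0.0594 0.065  0.1091]
```

```bash
python3 -m pendant '[[0.02,0.022,0.036,0,0],[0.04,0.044,0.07,0,0],[0.06,0.065,0.1,0,0],[0.06,0.065,0.109,0,0]]' | head -1;  python3 st.py;python3 to.py p -8 -3 50
```

```text
clock: 19.6
[ 25.1   3.1 -58.2  49.9 -14.1   2.1] [0.5329 0.0409 0.1367] clk 19.6
tilt 22.2 az -4.4 toolz in plate [-0.142  0.073 -0.987] tooly in plate [-0.025 -0.997 -0.07 ]
tip in plate mm [ 2.2 -2.4 59.5] F plate [ 1.    0.53 -0.32]
delta tool [-0.0087  0.0015  0.0108]
```

```bash
python3 -m pendant '[[-0.015,0.001,0.012,0,0],[-0.02,0.001,0.016,0,0]]' | head -1;  python3 st.py; python3 -m pendant '[[-0.012,0.001,0.006,0,0],[-0.012,0.001,0.006,0,0]]' | head -1;  python3 st.py;python3 to.py p -8 -3 36
python3 - <<'E'
from plant import optics
import cv2,numpy as np
o=[]
for n,(u,v) in(("top",(275,165)),("scene",(275,165))):
    f=optics.snapshot(n)["frame"][v:v+95,u:u+100,::-1]; o.append(cv2.resize(f,None,fx=4,fy=6 if 0 else 4,interpolation=cv2.INTER_CUBIC))
cv2.imwrite("pics/a1.png",np.hstack(o))
E
```

```text
clock: 19.85
[ 26.6   3.8 -58.2  47.8 -14.1   2.9] [0.5266 0.048  0.1265] clk 19.85
tilt 21.01 az -3.7 toolz in plate [-0.163  0.074 -0.984] tooly in plate [-0.02  -0.997 -0.072]
tip in plate mm [-10.4   2.8  54.7] F plate [ 0.02  0.42 -0.5 ]
clock: 20.1
[ 27.5   4.  -58.2  46.  -14.4   3.8] [0.5212 0.0502 0.1223] clk 20.1
tilt 20.38 az -3.4 toolz in plate [-0.174  0.073 -0.982] tooly in plate [-0.019 -0.997 -0.071]
tip in plate mm [-17.8   3.4  54. ] F plate [0.78 0.21 0.25]
delta tool [0.0128 0.0075 0.0155]
```

View pics/a1.png

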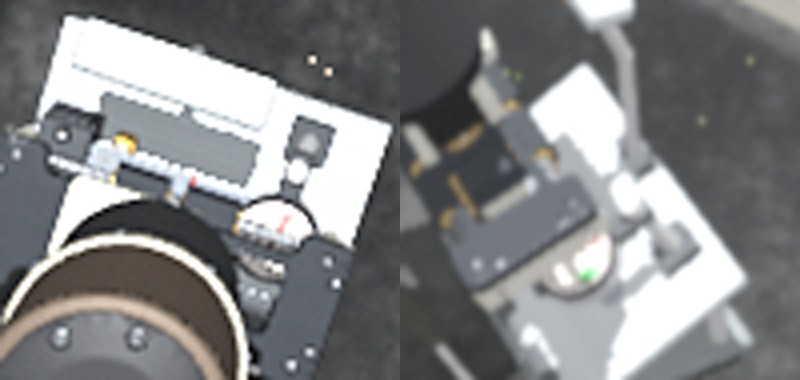

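The mark is just ahead of the fingertips, at (185,182) in the left crop. The needle is partly visible in both views. Next is a script that measures needle and force together, then the approach.

```bash
cat > dial.py <<'E'
import sys
from plant import status,optics
from h import *
p=np.load('plate.npy'); A=Rp(p[3]); F=[];k=int(sys.argv[1]) if len(sys.argv)>1 else 1
for i in range(k):
  for n in("scene","top"):
    s=optics.snapshot(n); F.append(A.T@status.get_obs()['force'])
    if i<k-1: continue
    f=s["frame"].astype(int); R,t,fl,c=C[n]
    red=(f[:,:,0]-np.maximum(f[:,:,1],f[:,:,2])); v,u=np.where(red>35)
    d=np.c_[(u-c[0])/fl,(v-c[1])/fl,np.ones(len(u))]@R; o=-R.T@t
    dl=d@A; ol=A.T@(o-p[:3]); X=ol+dl*((.067-ol[2])/dl[:,2])[:,None]
    q=X[:,:2]*1000-[0,-58]; g=np.hypot(*q.T)<24; q=q[g]; w=red[v,u][g]
    for a in sorted(zip(np.hypot(*q.T).round(0),(np.degrees(np.arctan2(-q[:,1],q[:,0]))%360).round(0),w))[-9:] : print(n,*a,end='; ')
    far=np.hypot(*q.T)>7
    if far.any():
        m=(q[far]*w[far,None]).sum(0)/w[far].sum(); print('\n',n,'angle',np.degrees(np.arctan2(-m[1],m[0]))%360,'mm',(np.degrees(np.arctan2(-m[1],m[0]))%360)/17)
print('F plate',np.mean(F,0).round(2),'std',np.std(F,0).round(2),len(F),status.get_obs()['clock'])
E
python3 dial.py 2; python3 -m pendant '[[0.013,0.007,0.008,0,0],[0.013,0.007,0.0155,0,0]]' | head -1;  python3 st.py;python3 dial.py 1
```

```text
top 9.0 18.0 85; top 11.0 11.0 66; top 14.0 14.0 53; top 16.0 10.0 60; top 17.0 16.0 37; 
 top angle 13.587230659551057 mm 0.7992488623265328
F plate [ 0.01 -0.23  0.15] std [0.25 0.37 0.58] 4 20.4
clock: 20.65
[ 23.    6.2 -58.2  51.3 -11.5   2.4] [0.5382 0.0386 0.1124] clk 20.65
tilt 20.35 az -3.5 toolz in plate [-0.174  0.072 -0.982] tooly in plate [-0.021 -0.997 -0.07 ]
tip in plate mm [-5.9 -3.2 35.7] F plate [ 0.13 -0.46  0.43]
top 3.0 194.0 64; top 4.0 34.0 48; top 5.0 14.0 64; top 6.0 200.0 49; F plate [-0.1  -0.4  -0.64] std [0.73 0.33 0.52] 2 20.75
```

```bash
python3 -m pendant '[[0.0005,0.0002,0.003,0,0],[0.0009,0.0004,0.005,0,0],[0.0009,0.0004,0.005,0,0]]';  python3 st.py;python3 dial.py 1
```

```text
clock: 21.12
tool_pos: [0.5405, 0.0379, 0.109]
orientation: [-175.7, -19.7, -16.0]
force: [0.6, 0.1, 0.5]
opening: 0.0005
gripper_force: 0.0
[ 22.3   6.8 -58.2  52.5 -10.9   1.9] [0.5405 0.0379 0.109 ] clk 21.125
tilt 20.18 az -3.5 toolz in plate [-0.177  0.072 -0.982] tooly in plate [-0.021 -0.997 -0.069]
tip in plate mm [-5.5 -3.3 31.5] F plate [0.73 0.26 0.14]
top 3.0 194.0 37; top 4.0 34.0 46; top 4.0 246.0 40; top 5.0 14.0 73; top 5.0 217.0 93; top 6.0 200.0 100; top 7.0 5.0 36; top 7.0 30.0 37; top 9.0 18.0 39; 
 top angle 12.210691933367258 mm 0.7182759960804269
F plate [ 0.26  0.33 -0.13] std [0.08 0.13 0.77] 2 21.225
```

```bash
python3 -m pendant '[[0.0005,0.0002,0.003,0,0],[0.0005,0.0002,0.003,0,0]]'|tail -3|head -1;  python3 st.py;python3 dial.py 2;
```

```text
force: [0.1, 0.0, 0.4]
[ 21.8   7.2 -58.2  53.3 -10.5   1.4] [0.5424 0.0374 0.1069] clk 21.475
tilt 20.09 az -3.5 toolz in plate [-0.179  0.071 -0.981] tooly in plate [-0.021 -0.997 -0.069]
tip in plate mm [-4.9 -3.2 28.8] F plate [0.3  0.07 0.26]
top 2.0 241.0 37; top 3.0 194.0 96; top 4.0 34.0 46; top 5.0 14.0 71; top 5.0 217.0 68; top 6.0 200.0 58; top 7.0 5.0 44; top 9.0 18.0 70; 
 top angle 13.472845645744222 mm 0.7925203321026013
F plate [-0.37 -0.65 -0.  ] std [0.35 0.42 0.63] 4 21.675
```

```bash
python3 -m pendant '[[0.0004,0.0002,0.0025,0,0],[0.0004,0.0002,0.0025,0,0]]'|tail -3|head -1;  python3 st.py;python3 dial.py 1
```

```text
force: [-0.7, 1.5, 1.2]
[ 21.3   7.4 -58.2  54.  -10.2   1.1] [0.5438 0.037  0.1052] clk 21.925
tilt 20.01 az -3.5 toolz in plate [-0.18   0.071 -0.981] tooly in plate [-0.021 -0.997 -0.069]
tip in plate mm [-4.6 -3.3 26.6] F plate [-0.38  1.29  1.6 ]
top 1.0 95.0 50; top 3.0 75.0 76; top 4.0 34.0 58; top 6.0 48.0 104; top 8.0 54.0 96; top 10.0 58.0 48; top 12.0 60.0 46; top 14.0 62.0 39; top 16.0 63.0 56; 
 top angle 59.391818591236955 mm 3.493636387719821
F plate [-0.79  0.78  1.49] std [0.28 0.73 0.54] 2 22.025
```

```bash
python3 -m pendant '[[0.0002,0.0001,0.0015,0,0],[0.0005,0.0002,0.003,0,0],[0.0005,0.0002,0.003,0,0]]'|tail -3|head -1;  python3 st.py;python3 dial.py 2
```

```text
force: [-4.2, 2.0, 2.4]
[ 20.8   7.8 -58.2  54.9  -9.9   0.7] [0.5456 0.0367 0.1033] clk 22.4
tilt 19.93 az -3.5 toolz in plate [-0.181  0.071 -0.981] tooly in plate [-0.021 -0.997 -0.069]
tip in plate mm [-4.  -3.1 24.1] F plate [-2.78  0.75  4.33]
top 5.0 181.0 41; top 5.0 321.0 121; top 7.0 158.0 71; top 7.0 328.0 70; top 7.0 347.0 60; top 10.0 159.0 70; top 12.0 149.0 54; top 14.0 151.0 118; top 17.0 153.0 96; 
 top angle 153.0723797370584 mm 9.00425763159167
F plate [-2.19 -0.28  3.84] std [0.59 0.42 0.42] 4 22.6
```

```bash
python3 -m pendant '[[0,0,0.001,0,0],[0.0001,0.0001,0.002,0,0],[0.0001,0.0001,0.002,0,0]]'|tail -3|head -1;  python3 st.py;python3 dial.py 2
```

```text
force: [-5.8, 1.0, 5.0]
[ 20.5   8.  -58.2  55.4  -9.7   0.4] [0.5466 0.0365 0.1021] clk 22.975
tilt 19.88 az -3.4 toolz in plate [-0.182  0.071 -0.981] tooly in plate [-0.021 -0.997 -0.069]
tip in plate mm [-3.7 -3.  22.5] F plate [-2.6  -0.61  7.24]
top 4.0 34.0 114; top 7.0 30.0 58; F plate [-2.98 -0.36  6.87] std [0.52 0.25 0.25] 4 23.175
```

```bash
python3 -m pendant '[[0,0,-0.0006,0,0],[0,0,-0.0006,0,0]]'|tail -3|head -1;  python3 dial.py 3
python3 - <<'E'
from plant import optics
import cv2,numpy as np
o=[]
for n,(u,v) in(("top",(315,200)),("scene",(290,200))):
    f=optics.snapshot(n)["frame"][v:v+55,u:u+60,::-1]; o.append(cv2.resize(f,None,fx=6,fy=6,interpolation=cv2.INTER_CUBIC))
cv2.imwrite("pics/a2.png",np.hstack(o))
E
```

```text
force: [-4.2, 1.5, 3.9]
top 3.0 194.0 44; top 7.0 5.0 42; 
 top angle 4.578674546749891 mm 0.26933379686764064
F plate [-2.66 -0.17  5.46] std [0.4  0.45 0.27] 6 23.725
```

View pics/a2.png

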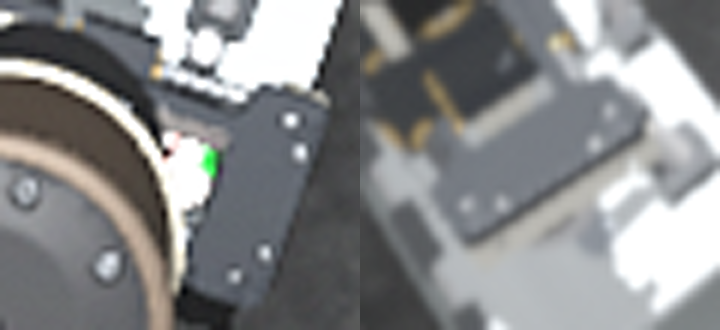

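The needle is hidden behind the gripper here, as it's past the last visible angle. Earlier points were 3.6 mm at 1.5 N and 9.0 mm at 3.9 N. I'll trim to 6 N and hold for a second.

```bash
python3 -m pendant '[[0,0,0.0003,0,0],[0,0,0.0003,0,0],[0,0,0.0003,0,0],[0,0,0.0003,0,0],[0,0,0.0003,0,0],[0,0,0.0003,0,0]]'|tail -3|head -1;  python3 dial.py 4; python3 st.py|tail -1
cat > moves.py <<'E'
E

```

```text
force: [-6.0, 0.6, 3.7]
top 4.0 34.0 57; F plate [-2.95 -0.42  6.3 ] std [0.33 0.38 0.51] 8 24.975
tip in plate mm [-3.6 -3.  22.8] F plate [-3.27 -0.62  6.34]
```

As found: about 11.7 mm at 6 N, so roughly 22 mm of slide is needed. I'll lift off and go to the clamp side of the post.

```bash
python3 -m pendant '[[-0.003,-0.001,-0.015,0,0],[-0.006,-0.0025,-0.035,0,0],[-0.007,-0.003,-0.04,0,0]]'|tail -3|head -1; python3 st.py; python3 to.py p -42 76 60
```

```text
force: [0.7, -0.4, 0.0]
[ 29.8   3.3 -53.4  33.9 -19.5  14.2] [0.5283 0.0433 0.1393] clk 25.35
tilt 20.01 az -3.1 toolz in plate [-0.18   0.073 -0.981] tooly in plate [-0.021 -0.997 -0.071]
tip in plate mm [-1.9 -1.3 64.4] F plate [ 0.71 -0.16 -0.41]
delta tool [-0.0392 -0.0759  0.0173]
```

```bash
python3 -m pendant '[[-0.02,-0.038,0.007,0,0],[-0.039,-0.076,0.015,0,0],[-0.039,-0.076,0.0173,0,0]]'|tail -3|head -1; python3 st.py; python3 to.py p -42 76 28
python3 - <<'E'
from plant import optics
import cv2,numpy as np
o=[]
for n,(u,v) in(("top",(270,180)),("scene",(270,180))):
    s=optics.snapshot(n); np.savez(n+"1.npz",**s); f=s["frame"][v:v+80,u:u+75,::-1]; o.append(cv2.resize(f,None,fx=5,fy=5,interpolation=cv2.INTER_CUBIC))
cv2.imwrite("pics/a3.png",np.hstack(o))
E
```

```text
force: [0.1, -1.2, -0.2]
[ 35.5   6.2 -57.8  50.7 -16.   -8.5] [0.5168 0.1271 0.113 ] clk 25.725
tilt 19.84 az -3.4 toolz in plate [-0.183  0.071 -0.98 ] tooly in plate [-0.017 -0.997 -0.069]
tip in plate mm [-44.1  76.3  58.4] F plate [ 0.3  -1.07 -0.35]
delta tool [0.0077 0.0024 0.0294]
```

View pics/a3.png

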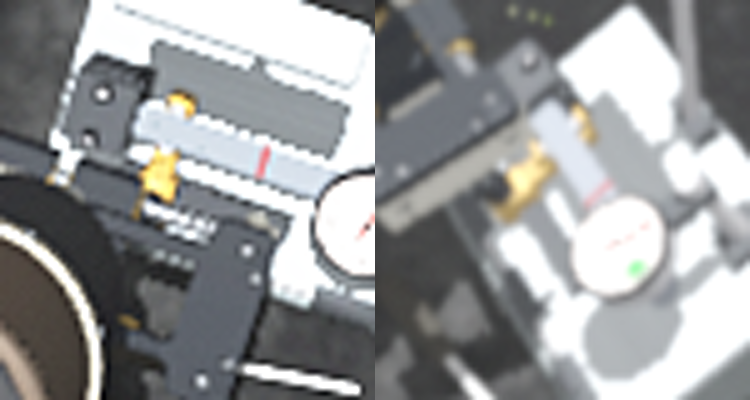

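The post is at (490,185) in the right crop, just right of the fingers, and the needle is back near 0. I'll descend beside it.

```bash
python3 -m pendant '[[0.004,0.001,0.015,0,0],[0.0077,0.0024,0.0294,0,0],[0.0077,0.0024,0.0294,0,0]]'|tail -3|head -1; python3 st.py; python3 to.py p -42 76 29;python3 to.py p -42 60 29
```

```text
force: [0.1, -0.6, -0.1]
[ 29.3   9.5 -58.2  60.4 -12.  -13.1] [0.537  0.1198 0.0934] clk 26.2
tilt 19.28 az -3.9 toolz in plate [-0.192  0.066 -0.979] tooly in plate [-0.022 -0.998 -0.063]
tip in plate mm [-35.6  74.5  30.7] F plate [ 0.16 -0.51 -0.21]
delta tool [-0.0059 -0.0012  0.003 ]
delta tool [-0.0058  0.0148  0.002 ]
```

```bash
python3 -m pendant '[[-0.004,0.006,0.001,0,0],[-0.006,0.012,0.001,0,0],[-0.006,0.015,0.001,0,0]]'|tail -3|head -1; python3 st.py; python3 to.py p -42 52 29
```

```text
force: [0.9, 2.7, -2.3]
[ 30.1   8.7 -58.2  55.7 -12.6  -9. ] [0.5307 0.1095 0.0952] clk 26.575
tilt 18.92 az -3.6 toolz in plate [-0.198  0.067 -0.978] tooly in plate [-0.02  -0.998 -0.065]
tip in plate mm [-37.8  63.   34. ] F plate [-1.04  2.8  -2.07]
delta tool [-0.0031  0.0114  0.005 ]
```

```bash
python3 -m pendant '[[-0.001,0.004,0.002,0,0],[-0.002,0.008,0.003,0,0],[-0.002,0.0115,0.004,0,0]]'|tail -3|head -1; python3 st.py; python3 to.py p -40 43 30
```

```text
force: [0.4, 2.1, 1.7]
[ 29.5   8.7 -58.2  53.9 -12.5  -6.7] [0.5292 0.0989 0.093 ] clk 26.95
tilt 18.53 az -3.8 toolz in plate [-0.205  0.065 -0.977] tooly in plate [-0.019 -0.998 -0.062]
tip in plate mm [-37.8  52.3  31.4] F plate [0.65 2.14 1.55]
delta tool [-0.0019  0.0094  0.0012]
```

Next push to about y = 43, then measure the brass shift between pictures.

```bash
python3 -m pendant '[[-0.001,0.004,0.001,0,0],[-0.002,0.0075,0.001,0,0],[-0.002,0.0095,0.001,0,0]]'|tail -3|head -1; python3 st.py
python3 - <<'E'
from plant import optics
from h import *
import cv2
p=np.load("plate.npy");A=Rp(p[3])
def brass(n,f):
    h=cv2.cvtColor(f,cv2.COLOR_RGB2HSV); R,t,fl,c=C[n]
    v,u=np.where((h[:,:,0]>12)&(h[:,:,0]<30)&(h[:,:,1]>110)&(h[:,:,2]>90))
    d=np.c_[(u-c[0])/fl,(v-c[1])/fl,np.ones(len(u))]@R@A; o=A.T@(-R.T@t-p[:3]); X=(o+d*((.018-o[2])/d[:,2])[:,None])*1000
    g=(abs(X[:,0])<40)&(abs(X[:,1])<70); X=X[g]
    for lo,hi in((8,30),(-30,-10)):
        k=(X[:,0]>lo)&(X[:,0]<hi)
        if k.any(): print(n,(lo,hi),k.sum(),'y mean',X[k,1].mean().round(1),'range',X[k,1].min().round(1),X[k,1].max().round(1))
for n in C:
    for i in(0,1): brass(n,np.load(f"{n}{i}.npz")["frame"])
    s=optics.snapshot(n); print("now"); brass(n,s["frame"])
E
```

```text
force: [1.6, 3.0, -0.1]
[ 29.3   8.5 -58.2  51.8 -12.6  -4.5] [0.5264 0.0901 0.0926] clk 27.325
tilt 18.28 az -3.9 toolz in plate [-0.209  0.063 -0.976] tooly in plate [-0.019 -0.998 -0.06 ]
tip in plate mm [-38.4  43.1  31.3] F plate [ 0.64  3.38 -0.43]
top (8, 30) 9 y mean 40.8 range 36.4 47.4
top (-30, -10) 27 y mean 41.7 range 33.4 50.6
top (8, 30) 9 y mean 40.8 range 36.4 47.4
top (-30, -10) 30 y mean 41.7 range 33.4 50.6
now
top (8, 30) 10 y mean 16.9 range 12.1 22.4
top (-30, -10) 1 y mean 8.2 range 8.2 8.2
now
```

The bridge has slid about 22–24 mm, so I predict about 4.6–5 mm. I'll back off and go press the mark.

```bash
python3 -m pendant '[[0,-0.006,0,0,0],[0,-0.01,-0.01,0,0],[0,-0.01,-0.035,0,0]]'|tail -3|head -1; python3 st.py; python3 to.py p -8 -3 48
```

```text
force: [0.1, -0.4, 0.6]
[ 37.    5.2 -52.9  34.  -21.6   7. ] [0.5167 0.0999 0.1251] clk 27.8
tilt 18.07 az -4.4 toolz in plate [-0.212  0.06  -0.975] tooly in plate [-0.018 -0.998 -0.057]
tip in plate mm [-32.6  49.8  65.5] F plate [ 0.51 -0.39  0.4 ]
delta tool [0.028  0.0532 0.0087]
```

```bash
python3 -m pendant '[[0.014,0.027,0,0,0],[0.028,0.0532,0.005,0,0],[0.028,0.0532,0.0087,0,0]]'|head -1; python3 st.py; python3 dial.py 1;python3 to.py p -6 -3 27.5
```

```text
clock: 28.18
[ 29.3   5.8 -51.9  30.9 -19.6  17.1] [0.5325 0.0408 0.1232] clk 28.175
tilt 18.23 az -4.1 toolz in plate [-0.209  0.062 -0.976] tooly in plate [-0.021 -0.998 -0.059]
tip in plate mm [-6.6 -2.9 48.2] F plate [ 0.33 -0.17  0.24]
top 3.0 194.0 37; top 5.0 14.0 41; top 5.0 181.0 59; F plate [-0.06 -0.35 -0.13] std [0.77 0.28 0.27] 2 28.275
delta tool [0.0054 0.002  0.0198]
```

```bash
python3 -m pendant '[[0.003,0.001,0.012,0,0],[0.005,0.002,0.018,0,0],[0.0054,0.002,0.0198,0,0],[0.0054,0.002,0.0198,0,0]]'|head -1; python3 st.py; python3 dial.py 1
```

```text
clock: 28.78
[ 26.8   8.2 -53.3  36.4 -15.7  13.8] [0.5433 0.0382 0.1062] clk 28.775
tilt 18.26 az -3.9 toolz in plate [-0.209  0.063 -0.976] tooly in plate [-0.019 -0.998 -0.06 ]
tip in plate mm [-5.5 -2.5 28. ] F plate [-1.16 -0.02  1.62]
top 4.0 34.0 66; top 5.0 14.0 137; top 7.0 30.0 63; top 9.0 18.0 48; top 10.0 28.0 58; top 12.0 20.0 49; top 13.0 27.0 54; 
 top angle 24.179941031543173 mm 1.422349472443716
F plate [-0.6  -0.58  1.03] std [0.41 0.85 0.62] 2 28.875
```

```bash
python3 -m pendant '[[0.0001,0.0001,0.0007,0,0],[0.0002,0.0001,0.0012,0,0],[0.0002,0.0001,0.0012,0,0]]'|head -1; python3 st.py|tail -1; python3 dial.py 2
```

```text
clock: 29.25
tip in plate mm [-5.1 -2.4 26.9] F plate [-0.74 -1.22  5.85]
top 5.0 73.0 78; top 7.0 72.0 95; top 10.0 71.0 122; top 12.0 60.0 65; top 12.0 71.0 109; top 14.0 62.0 60; top 14.0 71.0 72; top 16.0 63.0 45; top 16.0 71.0 51; 
 top angle 68.07804523660967 mm 4.004590896271157
F plate [-1.83 -0.54  6.47] std [0.29 0.48 0.32] 4 29.45
```

Reads 4.0 mm at 6.5 N, so about 3.7 mm at 6 N, which is slightly too stiff. I'll bring the bridge back about 4.5 mm by pushing the post from its other side.

```bash
python3 -m pendant '[[-0.003,-0.001,-0.012,0,0],[-0.006,-0.002,-0.03,0,0],[-0.007,-0.0023,-0.036,0,0]]'|head -1; python3 st.py; python3 to.py p -41 -20 58; python3 to.py p -41 -20 31
```

```text
clock: 29.82
[ 30.8   4.  -50.5  27.7 -22.6  19.4] [0.5275 0.0436 0.1383] clk 29.825
tilt 18.37 az -3.6 toolz in plate [-0.207  0.065 -0.976] tooly in plate [-0.019 -0.998 -0.062]
tip in plate mm [-3.8 -1.5 64.1] F plate [ 0.25  0.19 -0.74]
delta tool [-0.035   0.0196  0.0125]
delta tool [-0.0294  0.0213  0.0388]
```

```bash
python3 -m pendant '[[-0.02,0.01,0.006,0,0],[-0.035,0.0196,0.0125,0,0],[-0.033,0.02,0.02,0,0],[-0.031,0.021,0.03,0,0],[-0.0294,0.0213,0.0388,0,0],[-0.0294,0.0213,0.0388,0,0]]'|head -1; python3 st.py; python3 to.py p -41 -8 31
```

```text
clock: 30.58
[ 25.9   6.4 -58.2  40.8 -13.1   9.9] [0.5103 0.0282 0.0948] clk 30.575
tilt 17.52 az -3.6 toolz in plate [-0.222  0.062 -0.973] tooly in plate [-0.019 -0.998 -0.059]
tip in plate mm [-36.7 -20.9  32.8] F plate [-0.18  0.62 -0.39]
delta tool [-0.0039 -0.0127  0.0035]
```

```bash
python3 -m pendant '[[-0.001,-0.003,0.001,0,0],[-0.002,-0.006,0.002,0,0],[-0.002,-0.009,0.002,0,0]]'|head -1; python3 st.py; python3 -m pendant '[[0,-0.002,0,0,0],[-0.001,-0.004,0.001,0,0]]'|head -1; python3 st.py
```

```text
clock: 30.95
[ 26.8   6.6 -58.2  41.8 -13.1   8.1] [0.512  0.0384 0.095 ] clk 30.95
tilt 17.59 az -3.3 toolz in plate [-0.221  0.064 -0.973] tooly in plate [-0.019 -0.998 -0.061]
tip in plate mm [-37.5 -10.7  33.4] F plate [ 0.03 -0.14  0.22]
clock: 31.2
[ 27.1   6.7 -58.2  42.3 -13.1   7.3] [0.5126 0.0424 0.0943] clk 31.2
tilt 17.56 az -3.3 toolz in plate [-0.221  0.064 -0.973] tooly in plate [-0.019 -0.998 -0.061]
tip in plate mm [-38.3  -6.6  33.1] F plate [ 0.18 -0.09  0.23]
```

```bash
python3 -m pendant '[[0,-0.002,0,0,0],[0,-0.003,0.0005,0,0]]'|head -1; python3 st.py|tail -1; python3 -m pendant '[[0,-0.002,0,0,0],[0,-0.003,0.0005,0,0]]'|head -1; python3 st.py|tail -1
```

```text
clock: 31.45
tip in plate mm [-38.7  -4.4  32.6] F plate [ 0.45 -2.85  1.28]
clock: 31.7
tip in plate mm [-38.6  -1.1  32.3] F plate [ 0.41 -2.6   1.62]
```

```bash
python3 -m pendant '[[0,0.004,0,0,0],[0,0.008,-0.01,0,0],[0,0.008,-0.035,0,0]]'|head -1; python3 st.py; python3 to.py p -8 -3 48;python3 to.py p -6 -3 28.5
```

```text
clock: 32.08
[ 31.8   2.8 -53.8  28.3 -21.4  17.5] [0.501  0.0401 0.1256] clk 32.075
tilt 17.41 az -3.5 toolz in plate [-0.224  0.062 -0.973] tooly in plate [-0.019 -0.998 -0.06 ]
tip in plate mm [-31.8 -11.9  65.5] F plate [ 1.86 -0.13  0.27]
delta tool [ 0.0271 -0.0083  0.0123]
delta tool [ 0.0334 -0.0072  0.0308]
```

```bash
python3 -m pendant '[[0.014,-0.004,0,0,0],[0.027,-0.0083,0.006,0,0],[0.029,-0.008,0.016,0,0],[0.032,-0.0075,0.026,0,0],[0.0334,-0.0072,0.0308,0,0],[0.0334,-0.0072,0.0308,0,0]]'|head -1; python3 st.py|tail -1; python3 dial.py 1; python3 -m pendant '[[0.0001,0.0001,0.0007,0,0],[0.0003,0.0001,0.0014,0,0],[0.0003,0.0001,0.0014,0,0]]'|head -1; python3 st.py|tail -1; python3 dial.py 2
```

```text
clock: 32.83
tip in plate mm [-6.  -3.2 28.2] F plate [-0.22 -0.48  1.61]
top 5.0 14.0 55; top 7.0 5.0 51; top 9.0 18.0 69; top 11.0 11.0 53; top 12.0 20.0 69; top 14.0 14.0 51; 
 top angle 14.784277669034788 mm 0.869663392296164
F plate [-0.33 -0.35  0.65] std [0.31 0.21 0.09] 2 32.925
clock: 33.3
tip in plate mm [-4.9 -2.  27.7] F plate [ 0.38 -0.69  2.01]
top 4.0 34.0 55; top 6.0 48.0 93; top 9.0 39.0 110; top 11.0 46.0 128; top 13.0 50.0 108; top 16.0 45.0 57; top 18.0 48.0 63; top 19.0 41.0 46; 
 top angle 45.213504760127776 mm 2.6596179270663396
F plate [ 0.13 -0.8   3.07] std [0.42 0.68 0.24] 4 33.5
```

```bash
python3 -m pendant '[[0.0001,0,0.0005,0,0],[0.0001,0,0.0009,0,0],[0.0001,0,0.0009,0,0],[0.0001,0,0.0009,0,0]]'|head -1; python3 st.py|tail -1; python3 dial.py 2
```

```text
clock: 34.0
tip in plate mm [-4.9 -2.  26.7] F plate [ 0.94 -0.87  5.78]
top 10.0 85.0 63; top 12.0 82.0 55; top 14.0 80.0 40; 
 top angle 82.81312229409454 mm 4.8713601349467375
F plate [ 0.73 -1.02  6.21] std [0.13 0.33 0.61] 4 34.2
```

4.9 mm at 6.2 N, which is in the green. I'll hold it for a second, with a picture.

```bash
python3 -m pendant '[[0,0,0,0,0],[0,0,0,0,0],[0,0,0,0,0],[0,0,0,0,0],[0,0,0,0,0],[0,0,0,0,0],[0,0,0,0,0]]'|head -1; python3 dial.py 3
python3 - <<'E'
from plant import optics
import cv2
f=optics.snapshot("top")["frame"][185:255,300:380,::-1]; cv2.imwrite("pics/a4.png",cv2.resize(f,None,fx=7,fy=7,interpolation=cv2.INTER_CUBIC))
E
```

```text
clock: 35.08
top 10.0 85.0 64; top 12.0 82.0 55; top 14.0 80.0 40; 
 top angle 82.8263955680539 mm 4.872140915767877
F plate [ 0.47 -0.46  6.12] std [0.71 0.54 0.59] 6 35.375
```

View pics/a4.png

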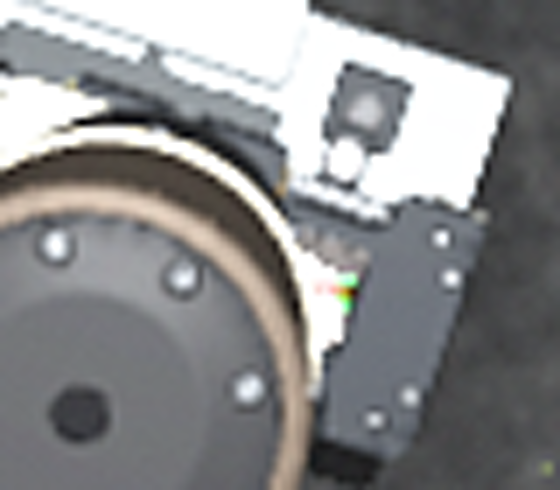

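The needle at (330–350,290) lies in the middle of the green at 6.1 N, held for over a second. I'll lift off straight and clear the plate.

```bash
python3 -m pendant '[[-0.003,-0.001,-0.012,0,0],[-0.006,-0.002,-0.03,0,0],[-0.012,-0.005,-0.06,0,0],[-0.02,-0.007,-0.09,0,0],[-0.02,-0.007,-0.09,0,0]]'|head -1; python3 st.py; python3 dial.py 1
python3 -c "
from plant import job;print(job.close_job())"
```

```text
clock: 36.05
[ 35.3  -2.2 -46.4  20.  -33.3  23.9] [0.5013 0.0527 0.1876] clk 36.05
tilt 17.72 az -2.8 toolz in plate [-0.219  0.067 -0.973] tooly in plate [-0.02  -0.998 -0.064]
tip in plate mm [ -3.4   0.4 120.7] F plate [-0.2   1.24 -0.4 ]
top 5.0 14.0 38; top 11.0 11.0 44; top 13.0 6.0 43; top 16.0 10.0 57; 
 top angle 8.882700141683967 mm 0.5225117730402333
F plate [ 0.18  0.05 -0.25] std [0.35 0.01 0.19] 2 36.15
the job is handed in; nothing more can be done
None
```

The leaf now reads about 4.9 mm at 6.1 N held for a second (in the green), against an estimated 11.7 mm as found (needle hidden at full load); the bridge sits about 19 mm further from the clamp after one small correction, the leaf is free, and the job was handed in at 36 s.

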